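# Turn the cam to low and push the puck slide home

### The arm

A 6-joint arm with a two-finger parallel gripper is mounted at the origin on the work surface. World frame = base frame: x ahead of the robot, y to its left, z up, the work surface at z = 0. Lengths are in mm, angles in degrees, forces in N, time in s.
With the tool pointing down it reaches from about 375 to 900 mm from the base axis. Payload 3.1 kg.
Tool frame: the origin (TCP) lies between the finger pads; the fingertips stand env.nose_length ahead of it and the grasp point (between the pads) lies 3 mm ahead of it (env.nose_length is the distance from the TCP to the fingertips, in mm); z points along the fingers, y is the direction in which the jaws open and shut (so a half turn about z gives the same grasp; the last joint's range is limited). The gripper opens to 85 mm and grips with 20 to 120 N. Pads are 22 mm wide; open, the fingers measure 114 mm over their backs; the gripper's body (76 mm by 85 mm) begins 54 mm behind the grasp point. The pads swing forward as they close: fully open they stand 13 mm farther back than shut.
Start: joints at [64.257, 30.224, 82.088, -0, 67.689, -10.227], TCP at [167.148, 602.211, 253.31] pointing down, gripper open.
Joint ranges: [-176.69, 176.69], [-43.24, 126.21], [12.49, 139.97], [-82, 262], [0, 151.66], [-163.58, 163.58]. Speed limits (degrees/s): [159.86, 159.86, 180, 180, 180, 180].

### API

Orientations are given as a 3x3 rotation matrix whose columns are the frame's x, y, z axes.
In Python, from plant import env gives the robot as it stands.
- The arm moves only by the tool move_arm, never from a script. Its argument "series" is a list that holds one entry, the list of rows, each a list of 5 numbers: the closure, from 0 (fully open) to 1 (shut), then the shift along the tool's x, y, z in m, then the turn about the tool's z in degrees. In form: [[[claw, x, y, z, spin], ...]]. A call has 1 to 12 rows; each row is the pose to reach, as a shift and turn from the pose commanded when the call began, along the tool's axes at that moment; what a row does not reach only later rows make up. A row lasts 1/10 s, in which the tool goes at most 50 mm and 8.59 degrees, less where a joint would pass 70% of its speed; a pose out of reach is approached as far as the arm can. A call with a gripper value outside its range is refused whole. The fingers move at their own pace and stop on an object; "newtons" is the grip in N (left out, the last holds). Time passes only in rows, so rows that repeat a pose let the fingers close. It gives the time, the measured TCP pose, the force and the opening at its end, in the units of the state.
- env.sense(): the state, without advancing time (a new reading comes with each control period).
- env.capture(name): name is "scene" or "top" or "wrist"; returns the picture (480x640x3 uint8, blue, green, red); there is no depth.
- env.camera_params(name): a dict with "mtx" (3x3 intrinsics, pixels), "view" (4x4, takes a point from world to camera coordinates). Camera axes: x right, y up, looking along -z (the intrinsics and any distortion apply to the point x, -y, -z); pixel columns grow to the right and rows downward; lengths in mm; the calibration is good to about 2 mm. A picture is of the moment at which its call begins: read the wrist's pose just before it. camera_params takes no time and is no camera call; for the wrist camera it gives the pose at the moment of the call.
- env.hand_in(): hands the job in, once; it reports no verdict.
The state is a dict: "t": time; "qpos": joint angles; "qvel": joint speeds; "joint_torque": joint torques, N m; "position": TCP position; "orientation": TCP orientation; "force": force on the tool from outside, world axes, zero at the start; "moment": the same for the moment, N m; "finger_gap": opening from 0.0 (shut) to 1.0 (fully open).
Only numpy, scipy, OpenCV 4.12 (cv2) and the standard library are available. Lean on these libraries where they do the work, as an engineer would, in place of code of your own. Each camera call takes 0.05 s, during which the arm holds its last target. There are 200 camera calls.

### The job

The slide that carries the sample puck is held back by the eccentric cam on the transfer dock. Push the cam's lever clockwise (seen from above) with the fingertips until the low point of the cam faces the slide squarely, its lobe pointing straight away; only then push the slide by its upright back plate fully home against its stops. Only push: lift nothing, do not touch the puck or its canes, and leave everything else where it stands.

Things in the scene. Friction and masses are not known exactly. Their poses are not given: they have to be found in the camera images.
- dock: Fixed transfer dock with a dark grey base plate 285 x 110 mm, 12 mm thick. Origin at table height on the cam's vertical pivot axis; the plate reaches from x -215 to +70 mm and y -55 to +55 mm in its own frame; z up. The slide advances along the dock's own +x, towards the pivot
- slide (a joint): Travel of the aluminium slide along the dock's +x in m: 0 = fully back (start), 0.038 = fully home, its front shoulders against the two steel end stops. Moves stiffly with about 3 N friction plus 20 N per m/s, no spring, stays where left. A cam that is not at its low point blocks it short of home
- back_plate (a point): Middle of the outer face of the upright plate at the slide's rear, the face to push along the dock's +x. Plate 70 mm wide, 8 mm thick, from 16 to 95 mm above the table; this point is 70 mm above the table, at dock x -174 mm, y 0 when the slide is back, and moves with the slide
- nose (a point): Middle of the flat front face of the slide's follower nose (30 mm wide, 18 to 34 mm above the table), which meets the rim of the cam; at dock x -54 mm when the slide is back
- cam (a joint): Angle of the cam in rad, 0 = low point: the lobe points straight away from the slide (dock +x) and the lever along dock -y. Positive = anticlockwise from above; the lever points along the dock-frame direction (angle - pi/2) measured anticlockwise from dock +x. Starts at 1.3 to 2.6; hard stops at -0.6 and 2.9, so low is NOT at a stop. Stiff friction of 0.4 N m (about 6 N pushed at 63 mm), no spring, stays where left
- pivot (a point): Centre of the cam's pivot, on top of the cam plate, 32 mm above the table; axis vertical, axes parallel to the dock's. The bolt over it is 18 mm across and reaches 48 mm above the table
- lobe (a point): Farthest point of the eccentric cam plate's rim from the pivot (its high point), at 46 mm radius, 32 mm above the table. The plate is a round steel disc of 60 mm diameter, 20 to 32 mm above the table, its centre 16 mm off the pivot; the low point of the rim is opposite, 14 mm from the pivot
- lever (a point): Centre of the black upright fin on the cam's lever, 63 mm from the pivot and 60 mm above the table. The fin is 10 mm thick, reaches 38 to 88 mm from the pivot and 39 to 81 mm above the table; its flat sides face round the pivot. Below it runs a flat arm 16 mm wide, 32 to 40 mm above the table
- puck: Loose black puck, 60 mm across and 16 mm high, with a ring of 12 upright pale canes (tops 66 mm above its underside). Origin: centre of its underside, 26 mm above the table. It rides in the slide's square pocket (64 mm inside, rim 10 mm high) with its centre 49 mm ahead of the slide's back-plate outer face; canes stand up to 92 mm above the table
- vial: Loose clear sample vial with white cap, standing, 28 mm across, 55 mm high, beside the dock; origin at the centre of its underside
- jar: Loose amber jar, standing, 52 mm across, 60 mm high, beside the dock; origin at the centre of its underside
- puck_lid: Loose grey round lid with a knob, 68 mm across, 30 mm high, lying beside the dock; origin at the centre of its underside
- forceps: Loose steel forceps 138 mm long, 24 mm wide, 8 mm high, lying beside the dock; origin mid-length on the underside, x along its length
- tip_box: Loose cream pipette-tip box 89 x 129 x 63 mm (x, y, z); origin at the centre of its underside
- label_box: Loose open blue carton 75 x 110 x 30 mm (x, y, z); origin at the centre of its underside
- marker: Loose green marker pen, lying, 14 mm thick, 130 mm long along its x; origin under its middle
Not all that is in view belongs to the job. Leave any green look-alike of the puck alone.

How it is judged (in metres and radians):
On the way, in this order (a step that is already met when the one before it is completed fails the run):
1. the cam stands at its low point (within 0.4 rad) while the slide is still back (value of joint cam between -0.4 and 0.4 rad and value of joint slide below 0.008 m), for 0.2 s.
2. the slide is pushed fully home (within 2 mm) (value of joint slide above 0.036 m), for 0.2 s.
At the end, for the whole second after the job is handed in: The slide is within 2 mm of fully home, the cam within 0.4 rad of its low point, and the puck sits upright and at rest in the slide's pocket (value of joint slide above 0.036 m and value of joint cam between -0.4 and 0.4 rad and z of puck in the frame of dock below 0.03 m and angle between puck's own z axis and vertical below 0.1 rad and horizontal distance between puck and back_plate below 0.055 m and linear speed of puck below 0.02 m/s); the robot touches nothing.
It fails at once if the slide is pushed forward (more than 8 mm) while the cam is not at its low point (0.5 rad) (value of joint slide above 0.008 m and not (value of joint cam between -0.5 and 0.5 rad)).
It fails at once if the puck is touched by the robot (contact force between any of the arm, the fingers and puck above 0.5 N).
It fails at once if the puck is lifted out of its pocket or tipped (z of puck in the frame of dock above 0.034 m or angle between puck's own z axis and vertical above 0.25 rad).
It fails at once if a bystander is shifted by more than 30 mm or lifted (distance of any of vial, jar, puck_lid, forceps, tip_box, label_box, marker from where it was at the start of the episode above 0.03 m).
It also fails if it takes over 54 s, if anything falls off the work surface, if the arm or the gripper's body presses on something with over 40 N, if the wrist force passes 120 N, or if a joint passes its speed limit or range.

## Working session

There is one attempt and no reset: what is moved stays moved. The work goes in short steps, Python scripts to look and compute and a tool call to move; the robot and the scene stay as the last step left them, time stands still between calls to the robot, and variables do not carry over. Pictures are saved under pics/ and viewed, on a budget of 10 in all, crops included, one or two more only if the job needs it, and the job is handed in when it is done.

Besides the shell and the picture viewer there is one more tool, called after ">>>" by a JSON object that holds its "name" and its "arguments", one argument or row to a line. move_arm: Moves the arm, as the interface text tells. Its arguments: {"type":"object","properties":{"series":{"type":"array","items":{"type":"array","items":{"type":"array","items":{"type":"number"}}}},"newtons":{"type":"number"}},"required":["series"]}

```bash
mkdir -p pics
python3 - <<'E'
from plant import env
import cv2,numpy as np
print(env.nose_length)
s=env.sense();print(s['t'],s['position'],s['orientation'],s['finger_gap'])
for n in('top','scene'):
    cv2.imwrite(f'pics/{n}0.png',env.capture(n))
    p=env.camera_params(n);print(n,np.round(p['mtx'],1).tolist(),np.round(p['view'],3).tolist(),[k for k in p])
E
```

```text
22.0
0.0 [166.85488157 601.58501373 252.34292108] [[-9.63556463e-01  2.67503390e-01 -9.37496688e-04]
 [ 2.67504775e-01  9.63554482e-01 -1.98885677e-03]
 [ 3.71303207e-04 -2.16716064e-03 -9.99997583e-01]] 0.9993834021361065
top [[462.9, 0.0, 321.5], [0.0, 462.9, 237.2], [0.0, 0.0, 1.0]] [[-0.023, -1.0, 0.018, 33.775], [0.996, -0.022, 0.09, -558.933], [-0.09, 0.02, 0.996, -1116.744], [0.0, 0.0, 0.0, 1.0]] ['mtx', 'view']
scene [[570.6, 0.0, 325.0], [0.0, 570.6, 239.5], [0.0, 0.0, 1.0]] [[-0.578, 0.816, -0.02, 295.143], [-0.584, -0.397, 0.708, 308.804], [0.569, 0.421, 0.706, -1632.44], [0.0, 0.0, 0.0, 1.0]] ['mtx', 'view']
```

View pics/top0.png

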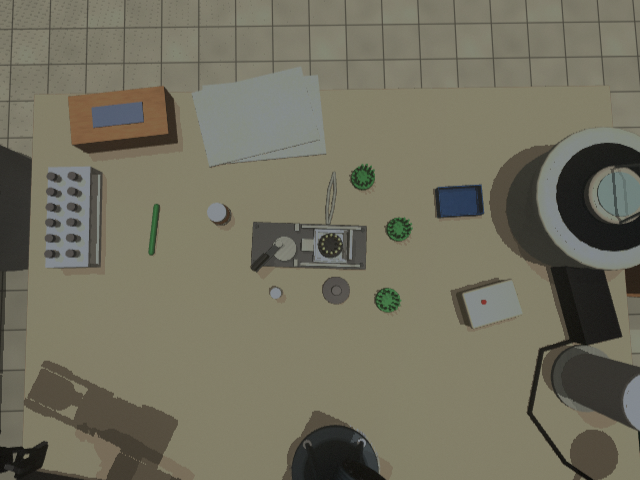

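View pics/scene0.png

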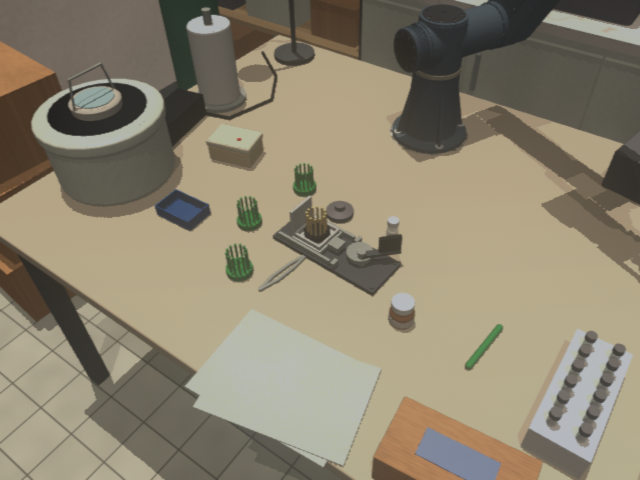

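The top view shows the dock plate at about (251–366, 222–269), with the cam at its left end and the lever pointing down-left at about (262,260). The black puck with pale canes is in the slide at (331,245). The three green look-alikes at (363,177), (399,229) and (388,300) are to be left alone. The vial is at (276,293), the lid at (336,290) and the forceps at (331,198). I'll enlarge the dock.

```bash
python3 - <<'E'
import cv2
a=cv2.imread('pics/top0.png')[170:310,235:395]
cv2.imwrite('pics/crop1.png',cv2.resize(a,None,fx=5,fy=4.2857 if 0 else 4.28,interpolation=cv2.INTER_CUBIC) if 0 else cv2.resize(a,None,fx=4,fy=4,interpolation=cv2.INTER_CUBIC))
E
cat > h.py <<'E'
from plant import env
import numpy as np,cv2
def ray(n,uv,z,p=None):
    p=p or env.camera_params(n);V=np.array(p['view']);K=np.array(p['mtx'])
    d=np.linalg.inv(K)@[uv[0],uv[1],1];d=V[:3,:3].T@(d*[1,-1,-1]);c=-V[:3,:3].T@V[:3,3]
    return c+d*(z-c[2])/d[2]
def proj(n,P,p=None):
    p=p or env.camera_params(n);V=np.array(p['view']);q=V[:3,:3]@P+V[:3,3];q=np.array(p['mtx'])@(q*[1,-1,-1]);return q[:2]/q[2]
E
```

```text
(no output)
```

View pics/crop1.png

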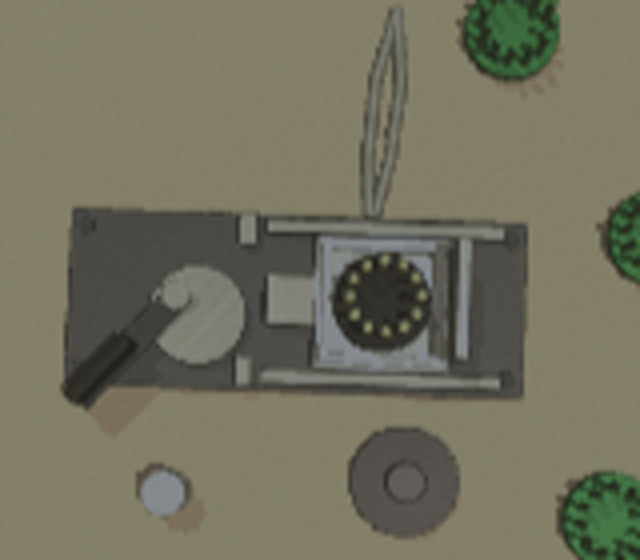

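```bash
cat >> h.py <<'E'
def dockfit():
    C=[(74,209),(527,224),(522,397),(65,386)]
    W=np.array([ray('top',((u+.5)/4-.5+235,(v+.5)/4-.5+170),12)[:2] for u,v in C])
    D=np.array([(70,-55),(-215,-55),(-215,55),(70,55)],float)
    a,b=W-W.mean(0),D-D.mean(0);th=np.arctan2((b[:,0]*a[:,1]-b[:,1]*a[:,0]).sum(),(b*a).sum())
    R=np.array([[np.cos(th),-np.sin(th)],[np.sin(th),np.cos(th)]]);t=W.mean(0)-R@D.mean(0)
    return R,t,th,W-(D@R.T+t)
E
python3 - <<'E'
from h import *
R,t,th,e=dockfit();print(np.degrees(th),t,e)
def D(u,v,z): 
    w=ray('top',((u+.5)/4-.5+235,(v+.5)/4-.5+170),z)[:2];return np.round(w,0),np.round(R.T@(w-t),1)
for n,u,v,z in[('bolt',175,291,48),('fin end hi',75,395,81),('fin in',128,343,81),('discctr',200,315,32),('backplate top',463,300,95),('vial',163,493,55),('lid',404,482,20),('puck',382,302,40),('forc',372,215,8)]:print(n,*D(u,v,z))
print([np.round(proj('top',np.r_[R@p+t,32])) for p in [(0,0)]])
E
```

```text
87.01188100051561 [544.28312287 124.7683695 ] [[-0.08922615 -1.36593744]
 [-0.71090389  0.4660521 ]
 [ 1.16795581  1.32719599]
 [-0.36782576 -0.42731064]]
bolt [547. 126.] [ 1.  -2.8]
fin end hi [485. 182.] [54.2 62.1]
fin in [515. 151.] [24.7 30.9]
discctr [533. 112.] [-13.5  10.2]
backplate top [534. -44.] [-169.1    1. ]
vial [427. 134.] [  3.1 118. ]
lid [429. -11.] [-141.3  108.2]
puck [538.   1.] [-124.1   -0.5]
forc [596.   4.] [-117.5  -57.4]
[array([279., 244.])]
```

```bash
cat >> h.py <<'E'
def tgt(phi,r,off,z,R=None,t=None):
    """TCP world x,y,z and tool-x heading (deg) to press the fin at lever angle phi (dock deg), off mm on its push side"""
    R,t,th,_=dockfit();c,s=np.cos(np.radians(phi)),np.sin(np.radians(phi))
    w=R@np.array([r*c-off*s,r*s+off*c])+t
    return np.r_[w,z,np.degrees(th)+phi+90]
def rel(p0,p1):
    d=np.array(p1[:3])-p0[:3];h=np.radians(p0[3]);c,s=np.cos(h),np.sin(h)
    return np.r_[(c*d[0]+s*d[1])/1000,(s*d[0]-c*d[1])/1000,-d[2]/1000,-((p1[3]-p0[3]+180)%360-180)]
def now():
    s=env.sense();o=np.array(s['orientation']);return np.r_[s['position'],np.degrees(np.arctan2(o[1,0],o[0,0]))]
E
python3 - <<'E'
from h import *
p0=np.array([167.148,602.211,253.31,164.48]);p=tgt(50,65,28,200);print(p,rel(p0,p))
E
```

```text
[477.6442336  148.60654136 200.         227.011881  ] [-4.20547734e-01 -3.53983784e-01  5.33100000e-02 -6.25318810e+01]
```

>>> {"name": "move_arm", "arguments": {
  "series": [
    [[1,-0.42,-0.354,0.053,-62.5],[1,-0.42,-0.354,0.053,-62.5],[1,-0.42,-0.354,0.053,-62.5],[1,-0.42,-0.354,0.053,-62.5],[1,-0.42,-0.354,0.053,-62.5],[1,-0.42,-0.354,0.053,-62.5],[1,-0.42,-0.354,0.053,-62.5],[1,-0.42,-0.354,0.053,-62.5],[1,-0.42,-0.354,0.053,-62.5],[1,-0.42,-0.354,0.053,-62.5],[1,-0.42,-0.354,0.053,-62.5],[1,-0.42,-0.354,0.053,-62.5]]
  ],
  "newtons": 40
}}

```text
t: 1.3
position: [478.7, 146.1, 199.9]
orientation: [[-0.684, -0.73, 0.0], [-0.73, 0.684, -0.0], [-0.0, -0.001, -1.0]]
force: [0.4, 0.0, 0.4]
finger_gap: -0.001
```

Run:
```python
from h import *
s=env.sense();print(s['t'],now(),s['finger_gap'],s['force'],s['qpos'])
np.save('wp.npy',np.array(env.camera_params('wrist'),dtype=object),allow_pickle=True)
cv2.imwrite('pics/w1.png',env.capture('wrist'))
```

```text
1.3 [ 478.74606449  146.06654545  199.89927142 -133.13494159] -0.0009114775971440078 [0.44768811 0.01551545 0.4103994 ] [ 4.16665685e+00  2.52005540e+01  1.02936662e+02 -2.76284925e-02
  5.18404863e+01 -1.32681335e+02]
```

View pics/w1.png

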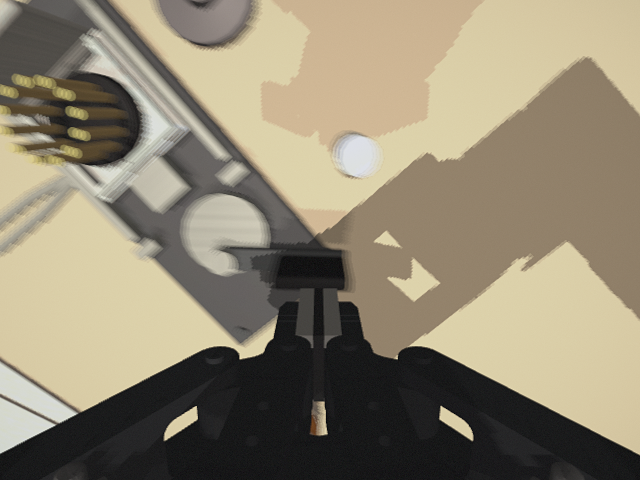

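The wrist view is blurred because the arm was still settling. The cam disc is at about (225,235), the fin at (312,268) and the vial at (357,155). I'll retake it with the predicted model overlaid.

```bash
cat >> h.py <<'E'
def dk(x,y,z):
    R,t,_,_=dockfit();return np.r_[R@np.array([x,y])+t,z]
E
python3 - <<'E'
from h import *
print(now()); p=env.camera_params('wrist')
im=env.capture('wrist')
def dot(P,c):
    q=proj('wrist',P,p);cv2.circle(im,tuple(int(round(v)) for v in q),3,c,1);return q
print('cam pos',-p['view'][:3,:3].T@p['view'][:3,3])
for q in [(70,55),(-40,55),(70,-55)]: dot(dk(*q,12),(0,0,255))
dot(dk(0,0,48),(0,255,255))
for r in(38,88):
  for o in(-5,5):
    a=np.radians(50);dot(dk(r*np.cos(a)-o*np.sin(a),r*np.sin(a)+o*np.cos(a),81),(0,255,0))
n=now()
dot(np.r_[n[:2],n[2]-22],(255,0,255))
cv2.imwrite('pics/w2.png',im)
E
```

```text
[ 482.23018357  142.95127836  199.68321915 -133.25394148]
cam pos [432.55597753  91.15517676 320.54649139]
```

View pics/w2.png

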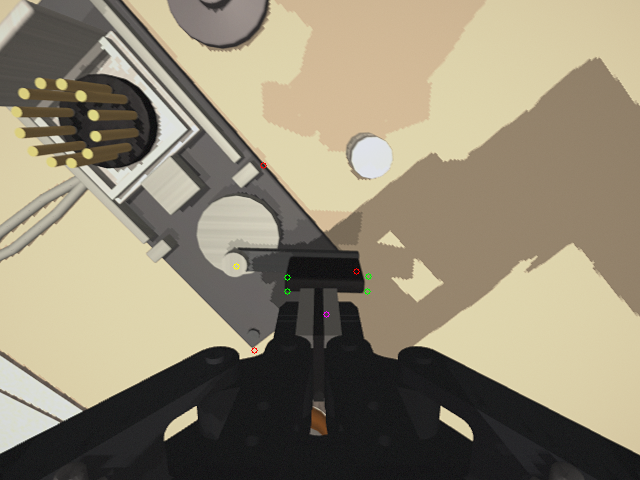

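The overlay agrees: the predicted bolt (235,266) is on the real bolt, and the predicted fin outline for lever angle 50° (288–368, 277–292) is on the fin's top face. Next I'll check that the arm has settled and plan the sweep.

Run:
```python
from h import *
env.capture('top');n=now();print(n,env.sense()['t'],env.sense()['qvel'])
R,t,_,_=dockfit();print('dock',R.T@(n[:2]-t))
p0=tgt(50,65,28,200)   # commanded (approx)
p0c=n
print('down',rel(p0c,tgt(50,65,28,76)))
a=tgt(50,65,28,76)
for ph in range(60,-101,-10): print(ph,np.round(rel(a,tgt(ph,65,16,76)),3))
```

```text
[ 478.23355009  146.93339555  199.79613508 -133.26634435] 1.45 [ 3.25372039 -0.90023107  2.04222524  0.8329564   0.98414351  0.47115896]
dock [18.69179969 67.11520743]
down [-0.00081443  0.00157588  0.12379614 -0.27822535]
60 [-1.e-03 -4.e-03 -0.e+00 -1.e+01]
50 [-0.012  0.    -0.    -0.   ]
40 [-2.4e-02  2.0e-03 -0.0e+00  1.0e+01]
30 [-3.5e-02  2.0e-03 -0.0e+00  2.0e+01]
20 [-4.7e-02 -1.0e-03 -0.0e+00  3.0e+01]
10 [-5.8e-02 -5.0e-03 -0.0e+00  4.0e+01]
0 [-6.8e-02 -1.1e-02 -0.0e+00  5.0e+01]
-10 [-7.6e-02 -1.9e-02 -0.0e+00  6.0e+01]
-20 [-8.4e-02 -2.8e-02 -0.0e+00  7.0e+01]
-30 [-8.9e-02 -3.8e-02 -0.0e+00  8.0e+01]
-40 [-9.3e-02 -4.9e-02 -0.0e+00  9.0e+01]
-50 [-9.5e-02 -6.1e-02 -0.0e+00  1.0e+02]
-60 [-9.5e-02 -7.2e-02 -0.0e+00  1.1e+02]
-70 [-9.2e-02 -8.4e-02 -0.0e+00  1.2e+02]
-80 [-8.8e-02 -9.5e-02 -0.0e+00  1.3e+02]
-90 [-8.20e-02 -1.05e-01 -0.00e+00  1.40e+02]
-100 [-7.40e-02 -1.13e-01 -0.00e+00  1.50e+02]
```

>>> {"name": "move_arm", "arguments": {
  "series": [
    [[1,0,0,0,0],[1,0,0,0,0],[1,0,0,0.02,0],[1,0,0,0.04,0],[1,0,0,0.06,0],[1,0,0,0.08,0],[1,0,0,0.1,0],[1,0,0,0.115,0],[1,0,0,0.124,0],[1,0,0,0.124,0],[1,0,0,0.124,0],[1,0,0,0.124,0]]
  ]
}}

```text
t: 2.65
position: [477.6, 149.1, 77.1]
orientation: [[-0.682, -0.732, 0.002], [-0.732, 0.682, 0.0], [-0.001, -0.001, -1.0]]
force: [0.2, 0.5, -0.1]
finger_gap: 0.001
```

>>> {"name": "move_arm", "arguments": {
  "series": [
    [[1,-0.006,0,0,0],[1,-0.012,0,0,0],[1,-0.018,0.001,0,5],[1,-0.024,0.002,0,10],[1,-0.03,0.002,0,15],[1,-0.035,0.002,0,20],[1,-0.041,0.001,0,25],[1,-0.047,-0.001,0,30],[1,-0.053,-0.003,0,35],[1,-0.058,-0.005,0,40],[1,-0.063,-0.008,0,45],[1,-0.068,-0.011,0,50]]
  ]
}}

```text
t: 3.85
position: [528.3, 191.5, 76.3]
orientation: [[-0.998, 0.056, -0.008], [0.056, 0.998, -0.0], [0.008, -0.001, -1.0]]
force: [-6.4, 0.6, 4.3]
finger_gap: -0.001
```

Run:
```python
from h import *
R,t,_,_=dockfit();n=now();d=R.T@(n[:2]-t);print(n,d,env.sense()['force'])
a=tgt(0,65,16,76)
for ph in range(-5,-111,-5): print(ph,np.round(rel(a,tgt(ph,65,16,76)),4))
```

```text
[528.29705569 191.54812626  76.34098817 176.78480698] [65.855625   19.44548568] [-6.36341494  0.61374013  4.32031286]
-5 [-5.7e-03  1.1e-03 -0.0e+00  5.0e+00]
-10 [-1.15e-02  1.80e-03 -0.00e+00  1.00e+01]
-15 [-1.74e-02  1.90e-03 -0.00e+00  1.50e+01]
-20 [-2.32e-02  1.60e-03 -0.00e+00  2.00e+01]
-25 [-2.9e-02  7.0e-04 -0.0e+00  2.5e+01]
-30 [-3.46e-02 -7.00e-04 -0.00e+00  3.00e+01]
-35 [-4.02e-02 -2.60e-03 -0.00e+00  3.50e+01]
-40 [-4.55e-02 -4.90e-03 -0.00e+00  4.00e+01]
-45 [-5.06e-02 -7.70e-03 -0.00e+00  4.50e+01]
-50 [-5.55e-02 -1.10e-02 -0.00e+00  5.00e+01]
-55 [-6.01e-02 -1.46e-02 -0.00e+00  5.50e+01]
-60 [-6.43e-02 -1.86e-02 -0.00e+00  6.00e+01]
-65 [-6.81e-02 -2.30e-02 -0.00e+00  6.50e+01]
-70 [-7.16e-02 -2.77e-02 -0.00e+00  7.00e+01]
-75 [-7.46e-02 -3.27e-02 -0.00e+00  7.50e+01]
-80 [-7.72e-02 -3.80e-02 -0.00e+00  8.00e+01]
-85 [-7.94e-02 -4.34e-02 -0.00e+00  8.50e+01]
-90 [-8.1e-02 -4.9e-02 -0.0e+00  9.0e+01]
-95 [-8.21e-02 -5.47e-02 -0.00e+00  9.50e+01]
-100 [-8.28e-02 -6.05e-02 -0.00e+00  1.00e+02]
-105 [-8.29e-02 -6.64e-02 -0.00e+00  1.05e+02]
-110 [-8.26e-02 -7.22e-02 -0.00e+00  1.10e+02]
```

Contact force is about 6 N, as expected for the cam, so it is turning. Continuing.

>>> {"name": "move_arm", "arguments": {
  "series": [
    [[1,-0.006,0.001,0,5],[1,-0.0115,0.002,0,10],[1,-0.0175,0.002,0,15],[1,-0.023,0.0015,0,20],[1,-0.029,0.0005,0,25],[1,-0.0345,-0.0005,0,30],[1,-0.04,-0.0025,0,35],[1,-0.0455,-0.005,0,40],[1,-0.0505,-0.0075,0,45],[1,-0.0555,-0.011,0,50],[1,-0.06,-0.0145,0,55],[1,-0.0645,-0.0185,0,60]]
  ]
}}

```text
t: 5.05
position: [595.6, 171.9, 76.5]
orientation: [[-0.45, 0.893, 0.001], [0.893, 0.45, 0.004], [0.003, 0.003, -1.0]]
force: [0.5, 6.5, -2.2]
finger_gap: 0.002
```

Run:
```python
from h import *
R,t,_,_=dockfit();n=now();d=R.T@(n[:2]-t);print(n,d,env.sense()['force'],env.sense()['qpos'])
a=tgt(-60,65,16,76)
for ph in range(-65,-96,-5): print(ph,np.round(rel(a,tgt(ph,65,16,76)),4))
```

```text
[595.6186811  171.9308293   76.49899311 116.74578155] [ 49.77440109 -48.8072346 ] [ 0.47879217  6.53621936 -2.24574495] [  5.68952611  43.19102413  90.11621207   0.29732313  46.58667016
 -21.26014078]
-65 [-5.7e-03  1.1e-03 -0.0e+00  5.0e+00]
-70 [-1.15e-02  1.80e-03 -0.00e+00  1.00e+01]
-75 [-1.74e-02  1.90e-03 -0.00e+00  1.50e+01]
-80 [-2.32e-02  1.60e-03 -0.00e+00  2.00e+01]
-85 [-2.9e-02  7.0e-04 -0.0e+00  2.5e+01]
-90 [-3.46e-02 -7.00e-04 -0.00e+00  3.00e+01]
-95 [-4.02e-02 -2.60e-03 -0.00e+00  3.50e+01]
```

>>> {"name": "move_arm", "arguments": {
  "series": [
    [[1,-0.0055,0.001,0,5],[1,-0.0115,0.002,0,10],[1,-0.0175,0.002,0,15],[1,-0.023,0.0015,0,20],[1,-0.028,0.0005,0,25],[1,-0.0325,0,0,29],[1,-0.0345,-0.0005,0,30],[1,-0.0345,-0.0005,0,30],[1,-0.0345,-0.0005,0,30],[1,-0.0345,-0.0005,0,30]]
  ]
}}

```text
t: 6.05
position: [612.5, 139.8, 76.9]
orientation: [[0.053, 0.999, 0.005], [0.999, -0.053, 0.002], [0.003, 0.005, -1.0]]
force: [2.8, 3.5, -1.0]
finger_gap: -0.001
```

Run:
```python
from h import *
R,t,_,_=dockfit();n=now();d=R.T@(n[:2]-t);print(n,d,env.sense()['force'])
im=env.capture('top')
a=im[170:310,235:395];cv2.imwrite('pics/t2.png',cv2.resize(a,None,fx=4,fy=4,interpolation=cv2.INTER_CUBIC))
```

```text
[612.50572699 139.83396925  76.87547388  86.95873065] [ 18.60148377 -67.34449354] [ 2.78671445  3.45635382 -1.02777935]
```

View pics/t2.png

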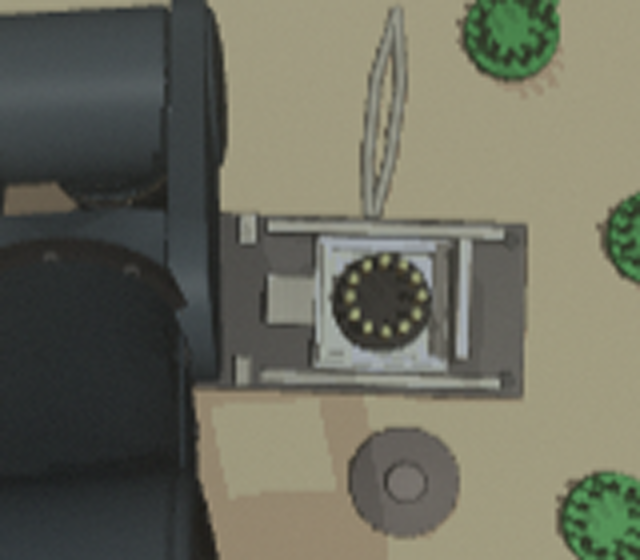

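The slide, puck, forceps and lid are where they were in the first view, and the disc no longer shows beside the nose. The arm hides the cam itself, so I'll back off and check with the wrist camera.

>>> {"name": "move_arm", "arguments": {
  "series": [
    [[1,0.015,0,0,0],[1,0.03,0,0,0],[1,0.04,0,-0.03,0],[1,0.04,0,-0.06,0],[1,0.04,0,-0.09,0],[1,0.04,0,-0.12,0],[1,0.04,0.0,-0.14,0],[1,0.04,0.0,-0.14,0],[1,0.04,0.0,-0.14,0],[1,0.04,0.0,-0.14,0]]
  ]
}}

```text
t: 7.1
position: [611.1, 178.5, 214.7]
orientation: [[0.052, 0.999, -0.003], [0.999, -0.052, -0.0], [-0.001, -0.003, -1.0]]
force: [-0.2, -0.5, -0.6]
finger_gap: -0.002
```

Run:
```python
from h import *
print(now(),env.sense()['qvel'].round(1) if hasattr(env.sense()['qvel'],'round') else env.sense()['qvel']); p=env.camera_params('wrist')
im=env.capture('wrist')
def dot(P,c):
    q=proj('wrist',P,p);cv2.circle(im,tuple(int(round(v)) for v in q),3,c,1)
for q in [(70,55),(-40,55),(70,-55),(-40,-55)]: dot(dk(*q,12),(0,0,255))
dot(dk(0,0,48),(0,255,255))
for a in np.arange(0,360,15): dot(dk(16+30*np.cos(np.radians(a)),30*np.sin(np.radians(a)),32),(255,0,0))
for r in(38,88):
  for o in(-5,5): dot(dk(o,-r,81),(0,255,0))
cv2.imwrite('pics/w3.png',im)
```

```text
[611.13993636 178.52200279 214.70304183  87.01322653] [-0.3  0.5  0.2 -0.1  0.  -0.1]
```

View pics/w3.png

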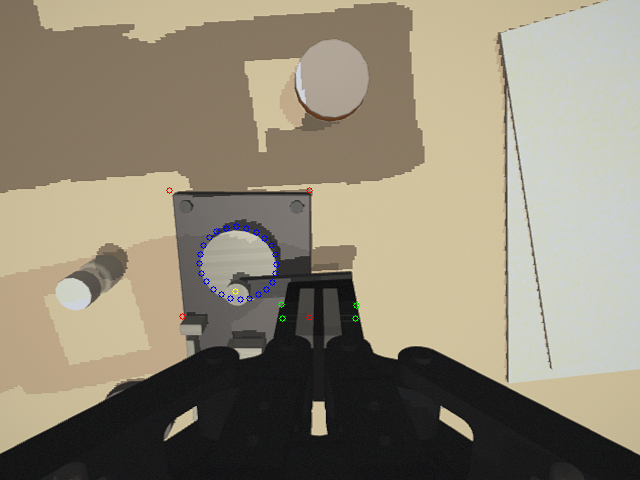

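Seen from the wrist, the predicted low-point disc ring (about (238,263)) lies on the real disc and the fin lies along dock −y, so the cam is at its low point to within a few degrees. Next, the approach behind the back plate.

Run:
```python
from h import *
n=now();p=np.r_[dk(-207,0,200),87.0];print(p,rel(n,p))
for u,v in[(399,229),(388,300)]:
    R,t,_,_=dockfit();print(R.T@(ray('top',(u,v),40)[:2]-t))
```

```text
[533.49244538 -81.95018622 200.          87.        ] [-0.26397163 -0.06395187  0.01450693  0.0026777 ]
[-291.47749016  -45.07522413]
[-267.21685826  127.8578157 ]
```

>>> {"name": "move_arm", "arguments": {
  "series": [
    [[1,-0.04,-0.01,0,0],[1,-0.08,-0.02,0,0],[1,-0.12,-0.03,0,0],[1,-0.16,-0.04,0.005,0],[1,-0.2,-0.05,0.01,0],[1,-0.235,-0.058,0.014,0],[1,-0.255,-0.062,0.014,0],[1,-0.264,-0.064,0.014,0],[1,-0.264,-0.064,0.014,0],[1,-0.264,-0.064,0.014,0],[1,-0.264,-0.064,0.014,0]]
  ]
}}

```text
t: 8.25
position: [534.7, -81.0, 202.2]
orientation: [[0.051, 0.999, -0.0], [0.999, -0.051, 0.0], [0.0, -0.0, -1.0]]
force: [0.3, -0.1, 0.6]
finger_gap: 0.002
```

Run:
```python
from h import *
n=now();print(n,env.sense()['t'],env.sense()['force']); p=env.camera_params('wrist')
im=env.capture('wrist')
def dot(P,c):
    q=proj('wrist',P,p);cv2.circle(im,tuple(int(round(v)) for v in q),3,c,1)
for y in(-35,35):
  for x in(-174,-166): dot(dk(x,y,95),(0,255,0))
for q in [(-215,55),(-215,-55)]: dot(dk(*q,12),(0,0,255))
cv2.imwrite('pics/w4.png',im)
print(rel(n,np.r_[dk(-207,0,77),87.0]))
```

```text
[534.70942722 -80.97227479 202.17495477  87.0675802 ] 8.25 [ 0.26199982 -0.06572062  0.61796045]
[-0.00103889 -0.00116536  0.12517495  0.0675802 ]
```

View pics/w4.png

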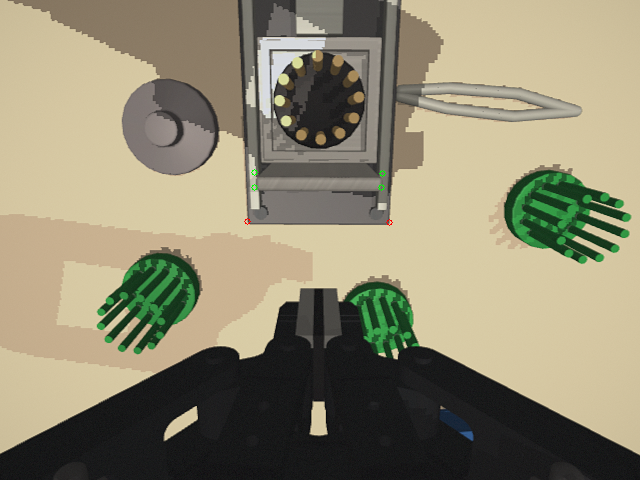

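The predicted plate corners (255–383, 172–188) lie on the real back plate. The fingers are behind it and centred, and clear of the green pucks. Descending.

>>> {"name": "move_arm", "arguments": {
  "series": [
    [[1,0,-0.001,0.02,0],[1,0,-0.001,0.045,0],[1,0,-0.001,0.07,0],[1,0,-0.001,0.095,0],[1,0,-0.001,0.115,0],[1,0,-0.001,0.125,0],[1,0,-0.001,0.125,0],[1,0,-0.001,0.125,0],[1,0,-0.001,0.125,0]]
  ]
}}

```text
t: 9.2
position: [534.4, -82.2, 78.4]
orientation: [[0.052, 0.999, 0.002], [0.999, -0.052, -0.001], [-0.001, 0.002, -1.0]]
force: [0.9, 0.3, -0.1]
finger_gap: 0.004
```

>>> {"name": "move_arm", "arguments": {
  "series": [
    [[1,0.005,0,0,0],[1,0.01,0,0,0],[1,0.015,0,0,0],[1,0.019,0,0,0],[1,0.022,0,0,0],[1,0.025,0,0,0],[1,0.028,0,0,0],[1,0.031,0,0,0],[1,0.034,0,0,0],[1,0.037,0,0,0],[1,0.04,0,0,0]]
  ]
}}

```text
t: 10.3
position: [535.9, -42.1, 77.4]
orientation: [[0.053, 0.999, 0.001], [0.999, -0.053, -0.0], [-0.0, 0.001, -1.0]]
force: [-0.2, -4.1, 1.4]
finger_gap: -0.001
```

Force is about 4 N and the slide is moving. Continuing slowly to the stops.

>>> {"name": "move_arm", "arguments": {
  "series": [
    [[1,0.003,0,0,0],[1,0.006,0,0,0],[1,0.009,0,0,0],[1,0.011,0,0,0],[1,0.013,0,0,0],[1,0.015,0,0,0],[1,0.017,0,0,0],[1,0.018,0,0,0],[1,0.018,0,0,0],[1,0.018,0,0,0]]
  ]
}}

```text
t: 11.3
position: [536.7, -24.6, 77.3]
orientation: [[0.052, 0.999, 0.0], [0.999, -0.052, -0.001], [-0.001, 0.0, -1.0]]
force: [-0.3, -5.8, 0.6]
finger_gap: 0.004
```

>>> {"name": "move_arm", "arguments": {
  "series": [
    [[1,0.001,0,0,0],[1,0.002,0,0,0],[1,0.003,0,0,0],[1,0.004,0,0,0],[1,0.005,0,0,0],[1,0.005,0,0,0],[1,0.005,0,0,0]]
  ]
}}

```text
t: 12.0
position: [536.9, -23.9, 77.4]
orientation: [[0.05, 0.999, -0.0], [0.999, -0.05, -0.007], [-0.007, -0.0, -1.0]]
force: [-4.3, -23.0, 0.9]
finger_gap: 0.004
```

The force rose to 23 N with the motion stalled, which fits the slide being on its stops. Backing off and lifting clear to check.

>>> {"name": "move_arm", "arguments": {
  "series": [
    [[1,-0.01,0,0,0],[1,-0.03,0,0,0],[1,-0.055,0,0,0],[1,-0.06,0,-0.03,0],[1,-0.06,0,-0.07,0],[1,-0.06,0,-0.11,0],[1,-0.06,0,-0.14,0],[1,-0.06,0,-0.14,0],[1,-0.06,0,-0.14,0],[1,-0.06,0,-0.14,0]]
  ]
}}

```text
t: 13.0
position: [532.4, -78.2, 215.8]
orientation: [[0.052, 0.999, -0.004], [0.999, -0.052, 0.002], [0.002, -0.004, -1.0]]
force: [0.3, -0.6, -0.1]
finger_gap: -0.001
```

Run:
```python
from h import *
print(now(),env.sense()['t'],env.sense()['force'])
im=env.capture('top')
a=im[170:310,235:395];cv2.imwrite('pics/t3.png',cv2.resize(a,None,fx=4,fy=4,interpolation=cv2.INTER_CUBIC))
```

```text
[532.36457569 -78.19745764 215.817278    86.99469047] 13.0 [ 0.30386597 -0.56997269 -0.06001211]
```

View pics/t3.png

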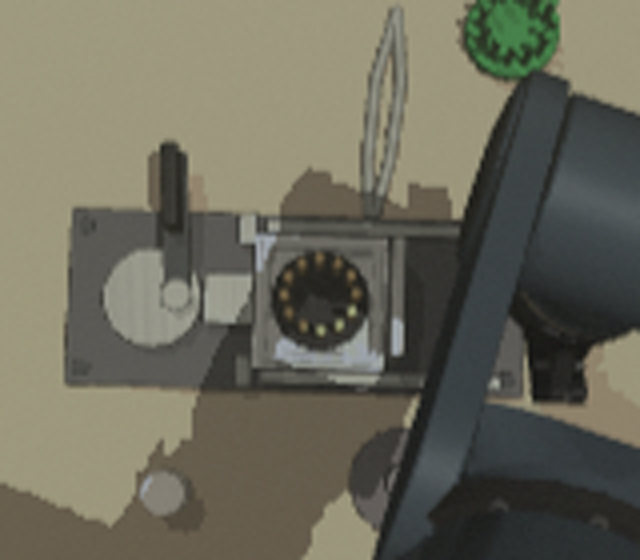

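Crop: the lever points straight along dock −y (fin at (172,185)) and the lobe is away from the slide. The slide's shoulders are against the stops at x≈253. The puck moved from 382 to 320 px, about 38 mm, which is full travel, and it is upright. Vial and forceps have not moved.

```bash
python3 -c "
from plant import env
print(env.hand_in())"
```

```text
the job is handed in; nothing more can be done
None
```

I turned the cam to its low point with the closed fingertips, about 140° clockwise at roughly 6 N. I then pushed the slide home by its back plate, backed off, lifted clear and handed in at about 13 s of the 54 s allowed. The hand-in gave no verdict.

**Cam:** before the slide push, the wrist overlay showed it within a few degrees of low. The last top view agrees, with the lever along dock −y and the lobe pointing away from the slide.

**Slide:** the motion stalled and the force rose to 23 N, which fits the stops. In the last view the shoulders are against the stops and the puck has moved about 38 mm, the full travel.

**Everything else:** the puck is upright in its pocket, and the vial and forceps are where they were. In that last view the arm partly hid the lid, and the jar, marker and boxes were outside the crop. I did not re-check those directly; the moves stayed clear of them.

**Disagreement:** the arm overshot by about 5 mm after the first fast move; I let it settle before any contact.

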